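# Unhook the grill press and lay it on the griddle

### The arm

A 7-joint arm with a two-finger parallel gripper is mounted at the origin on the work surface. World frame = base frame: x ahead of the robot, y to its left, z up, the work surface at z = 0. Lengths are in mm, angles in degrees, forces in N, time in s.
With the tool pointing down it reaches from about 400 to 900 mm from the base axis. Payload 5.5 kg.
Tool frame: the origin (TCP) lies midway between the tips of the shut fingers; the grasp point (between the pads) lies 19 mm behind it; z points along the fingers, y is the line along which they close (so a half turn about z gives the same grasp; the last joint's range is limited). The gripper opens to 85 mm and grips with 20 to 120 N. Pads are 22 mm wide; open, the fingers measure 114 mm over their backs; the gripper's body (76 mm by 85 mm) begins 54 mm behind the grasp point. The pads swing forward as they close: fully open they stand 13 mm farther back than shut.
Start: joints at [81.486, 28.699, -24.465, 88.831, 12.651, 65.22, -12.049], TCP at [260.201, -595.647, 231.31] pointing down, gripper open.
Joint ranges: [-164.97, 164.97], [-17.58, 116.51], [-87.97, 89.64], [11.32, 138.91], [-80.73, 260.73], [10.89, 115.49], [-147.41, 147.41]. Speed limits (degrees/s): [147.25, 147.25, 180, 180, 180, 180, 180].

### API

Orientations are given as a 3x3 rotation matrix whose columns are the frame's x, y, z axes.
In Python, from workcell import manip gives the robot as it stands.
- The arm moves only by the shell command python3 -m handwheel 'ROWS'. ROWS is JSON, a list of rows, each a list of 3 entries, a list of its own where there are three numbers: the opening, from -1 (shut) to 1 (fully open), then the shift along the world's x, y, z in cm, then the turn about the world's z in degrees. In form: [[jaw, [tx, ty, tz], yaw], ...]. A call has 1 to 8 rows; each row shifts and turns the commanded pose from where the row before left it; what a row does not reach is not made up. A row lasts 1/12 s, in which the tool goes at most 41.7 mm and 7.16 degrees, less where a joint would pass 70% of its speed; a pose out of reach is approached as far as the arm can. A call with a gripper value outside its range is refused whole. The fingers move at their own pace and stop on an object; the grip force is fixed at half the most. Time passes only in rows, so rows that do not move let the fingers close. It gives the time, the measured TCP pose, the force, the opening and the grip force at its end, in the units of the state.
- manip.state(): the state, without advancing time (a new reading comes with each control period).
- manip.grab_frame(name): name is "scene" or "side" or "wrist"; returns the picture (384x512x3 uint8, blue, green, red); there is no depth.
- manip.calibration(name): a dict with "fx", "fy", "cx", "cy" (pixels), "xyz" and "attitude" of the camera in the world; the wrist camera has in their place "hand_eye" (4x4, takes a point from camera to tool coordinates, whose origin is the TCP and whose axes are the flange's). Camera axes: x right, y down, z forward; pixel columns grow to the right and rows downward; lengths in mm; the calibration is good to about 2 mm. A picture is of the moment at which its call begins: read the wrist's pose just before it. calibration takes no time and is no camera call.
- manip.hand_in(): hands the job in; it is judged then, once.
The state is a dict: "clock": time; "qpos": joint angles; "joint_vel": joint speeds; "joint_efforts": joint torques, N m; "eef_pos": TCP position; "tcp_rot": TCP orientation; "contact_force": force on the tool from outside, world axes, zero at the start; "torque": the same for the moment, N m; "gripper_width": opening from 0.0 (shut) to 1.0 (fully open); "gripper_force": force on a finger pad.
Only numpy, scipy, OpenCV 4.12 (cv2) and the standard library are available. Lean on these libraries where they do the work, as an engineer would, in place of code of your own. Each camera call takes 0.05 s, during which the arm holds its last target. There are 200 camera calls.

### The job

Take the steel grill press off the screw on which it hangs by its keyhole: lift it up the slope until the screw's head lies in the wide part of the keyhole, then pull it straight off without forcing it. Set it down gently on the griddle, handle up and flat inside the raised rim, and let go. Leave the kettle, the utensil crock and the two spice jars where they stand.

Things in the scene. Friction and masses are not known exactly. Their poses are not given: they have to be found in the camera images.
- press_grip (a point): Centre of the grill press's handle: a dark steel bar 84 mm long (x), 14 mm wide (y, pinch it across y) and 16 mm high, on two 12 mm posts 60 mm apart, its underside 34 mm above the plate. Press axes: x along its length towards the keyhole end (up the slope while it hangs), y across, z out of the plate on the handle's side
- press_hole (a point): Centre, on the plate's handle-side face, of the wide part (24 mm across) of the keyhole through the press, at x +43 mm from the plate's middle. From it a slot 11 mm wide runs in +x to an end 32 mm from this centre, where the screw's shank sits while the press hangs
- press_mid (a point): Middle of the underside of the press: a bare steel plate 190 x 110 x 8 mm (x, y, z), with handle about 0.45 to 0.85 kg; axes as for the press. The handle's centre (press_grip) is at x -10, z +50 mm from it
- stand: Fixed plywood stand, blue-tiled sloping face 240 x 190 mm, about 190 mm high. Origin under the middle of its base; z up, x horizontal to its high rear edge. The face slopes at 45 degrees: up the slope is (0.707, 0, 0.707), straight off the face is (-0.707, 0, 0.707) in these axes. The press lies flat on the face
- screw (a point): Centre of the outer face of the screw's round head on the stand; axes as for the stand. Head 16 mm across, 4 mm thick, its top 16 mm off the face; shank 8 mm across. The press must go about 28 mm up the slope to bring the keyhole's wide part over the head, then over 16 mm straight off the face to come free
- griddle: Fixed countertop griddle, aluminium housing 280 x 200 mm with a black cooking plate. Origin under its middle; x along its length, y across, z up
- griddle_in (a point): Middle of the griddle's flat cooking surface, 52 mm above the worktop; axes as for the griddle. It measures 240 x 150 mm (x, y) inside a rim 6 mm thick that stands 12 mm above it; the press fits with its length along the griddle's length, either way round
- kettle: Bystander: steel kettle 165 mm across, 195 mm high with its black arch handle; origin under its middle
- crock: Bystander: white ceramic crock 116 mm across, 130 mm high, with black utensils up to 230 mm high; origin under its middle
- jar_a: Bystander: spice jar 44 mm across, 90 mm high; origin under its middle
- jar_b: Bystander: spice jar like the other; origin under its middle
Mind the look-alikes: they are no part of the job. There is more than one size of the part that bears press_grip; the job needs the middle-sized.

How it is judged (in metres and radians):
On the way:
1. the press is off the screw and clear of the stand (distance between press_hole and screw above 0.06 m and contact force between press and stand below 0.1 N and contact force between press and the fingers above 1 N), for 0.1 s.
At the end, for the whole second after the job is handed in: The press lies at rest with its underside on the griddle's cooking surface (within 4 mm in height), handle up, flat to within 0.05 rad, its plate wholly inside the rim (middle within 32 mm along and 27 mm across of the griddle's middle), released (x of press_mid in the frame of griddle_in between -0.032 and 0.032 m and y of press_mid in the frame of griddle_in between -0.027 and 0.027 m and z of press_mid in the frame of griddle_in between -0.004 and 0.004 m and angle between press_mid's own z axis and vertical below 0.05 rad and linear speed of press below 0.02 m/s); the robot touches nothing.
It fails at once if the press is forced against the stand or its screw (over 120 N) (contact force between press and stand above 120 N).
It fails at once if the press is slammed on the griddle (over 200 N) (contact force between press and griddle above 200 N).
It fails at once if the press is dropped (falls free by more than about 10 mm) (linear speed of press above 0.45 m/s and contact force between press and the fingers below 0.1 N).
It fails at once if a bystander is moved over 30 mm (distance of any of kettle, crock, jar_a, jar_b from where it was at the start of the episode above 0.03 m).
It also fails if it takes over 40 s, if anything falls off the work surface, if the arm or the gripper's body presses on something with over 40 N, if the wrist force passes 120 N, or if a joint passes its speed limit or range.

## Working session

There is one attempt and no reset: what is moved stays moved. The work goes in short steps, Python scripts to look and compute and a shell command to move; the robot and the scene stay as the last step left them, time stands still between calls to the robot, and variables do not carry over. Pictures are saved under pics/ and viewed, at most 10 in all, crops included, and the job is handed in when it is done.

```bash
mkdir -p pics; cat > h.py <<'E'
import numpy as np,cv2,json
from workcell import manip
def cal(n):
    c=manip.calibration(n);return c
def ray(n,u,v):
    c=cal(n);R=np.array(c["attitude"]);d=R@np.array([(u-c["cx"])/c["fx"],(v-c["cy"])/c["fy"],1]);return np.array(c["xyz"],float),d/np.linalg.norm(d)
def onz(n,u,v,z):
    o,d=ray(n,u,v);return o+d*(z-o[2])/d[2]
def tri(n1,p1,n2,p2):
    o1,d1=ray(n1,*p1);o2,d2=ray(n2,*p2)
    s=np.linalg.lstsq(np.c_[d1,-d2],o2-o1,rcond=None)[0]
    a,b=o1+s[0]*d1,o2+s[1]*d2;return (a+b)/2,np.linalg.norm(a-b)
def proj(n,P):
    c=cal(n);R=np.array(c["attitude"]);q=R.T@(np.array(P)-np.array(c["xyz"]));return q[0]/q[2]*c["fx"]+c["cx"],q[1]/q[2]*c["fy"]+c["cy"]
E
python3 - <<'E'
from h import *
s=manip.state();print(s["clock"],s["eef_pos"],np.round(s["tcp_rot"],3).tolist(),s["contact_force"])
for n in("scene","side"):
    im=manip.grab_frame(n);cv2.imwrite(f"pics/{n}0.png",im);c=cal(n);print(n,c)
a=[cv2.imread(f"pics/{n}0.png") for n in("scene","side")]
for n,i in zip(("scene","side"),a): cv2.imwrite(f"pics/{n}0b.png",cv2.resize(i,(800,600)))
E
```

```text
0.0 [ 259.85134868 -595.05808082  230.25885268] [[0.916, 0.4, -0.001], [0.4, -0.916, 0.002], [0.0, -0.002, -1.0]] [ 0.27545857  0.83865512 -0.65043054]
scene {'fx': 473.6109556415644, 'fy': 473.6109556415644, 'cx': 258.2334299560219, 'cy': 198.03014843089477, 'xyz': array([1544.92057888, -364.1972505 , 1383.78520265]), 'attitude': array([[ 0.38438804,  0.70649782, -0.59422779],
       [ 0.92310629, -0.30180659,  0.23830141],
       [-0.01098243, -0.64013562, -0.76818343]])}
side {'fx': 448.17099460305326, 'fy': 448.17099460305326, 'cx': 256.3608666447006, 'cy': 191.41337991090163, 'xyz': array([  67.6725627 , 1035.61274041, 1372.56265139]), 'attitude': array([[-0.89522724, -0.33563165,  0.29312043],
       [-0.44544093,  0.65591224, -0.60939438],
       [ 0.01227076, -0.67611428, -0.73669458]])}
```

View pics/scene0b.png

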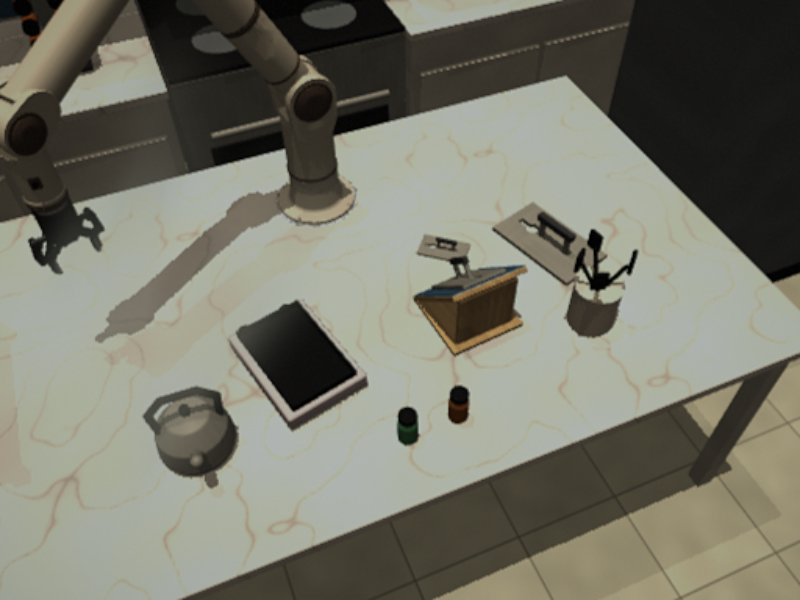

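View pics/side0b.png

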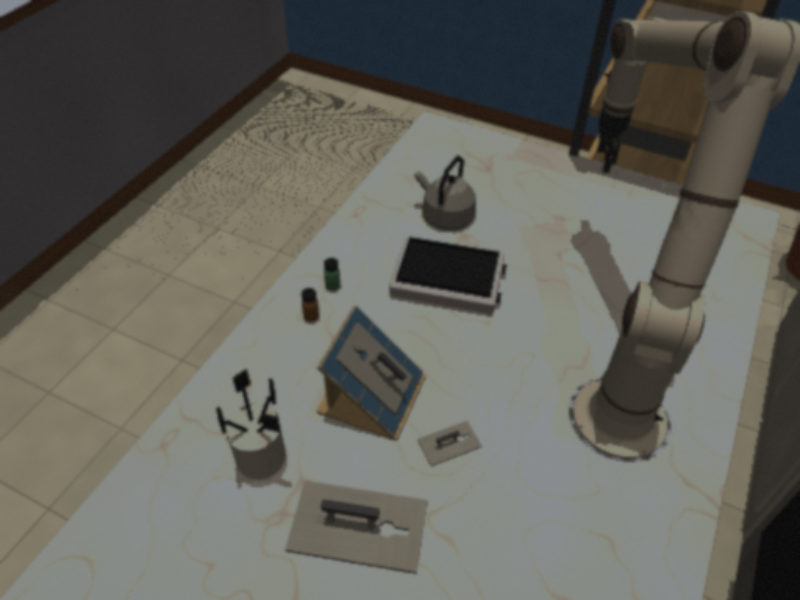

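Pictures: scene (800x600 scale) shows three presses. A small one lies on the table at (443,245), the middle one hangs on the blue-tiled stand at (465,270), and a large one lies on the table at (552,235). In the side view they are at (450,440), (385,365) and (355,520). The one on the stand is the target. The griddle is at scene (300,360) and side (450,268). I'll measure the stand and griddle and take one close crop.

```bash
python3 - <<'E'
from h import *
from scipy.optimize import least_squares
a={n:cv2.imread(f"pics/{n}0.png") for n in("scene","side")}
# griddle
for n,box in(("scene",(140,185,240,275)),("side",(240,140,330,205))):
    x0,y0,x1,y1=box; g=cv2.cvtColor(a[n],cv2.COLOR_BGR2GRAY)[y0:y1,x0:x1]
    m=(g<60).astype(np.uint8); m=cv2.morphologyEx(m,cv2.MORPH_OPEN,np.ones((5,5)))
    c=max(cv2.findContours(m,0,1)[0],key=cv2.contourArea)[:,0]+[x0,y0]
    P=np.array([onz(n,u,v,52)[:2] for u,v in c],np.float32); print(n,"griddle",cv2.minAreaRect(P))
# stand face in side
im=a["side"]; h=cv2.cvtColor(im,cv2.COLOR_BGR2HSV)
m=cv2.inRange(h,(90,70,40),(125,255,255)); m[:190]=0; m[290:]=0; m[:,:195]=0;m[:,280:]=0
c=max(cv2.findContours(cv2.morphologyEx(m,cv2.MORPH_CLOSE,np.ones((5,5))),0,1)[0],key=cv2.contourArea)
hull=cv2.convexHull(c); q=cv2.approxPolyN(hull,4)[0] if hasattr(cv2,"approxPolyN") else cv2.approxPolyDP(hull,6,True)[:,0]
q=q.reshape(-1,2).astype(float); print("quad",q.tolist())
top=q[q[:,1].argsort()][0]; right=q[q[:,0].argmax()]; left=q[q[:,0].argmin()]; bot=q[q[:,1].argmax()]
def pts(p):
    x,y,z,t=p; ux=np.array([np.cos(t),np.sin(t),0]);uy=np.array([-np.sin(t),np.cos(t),0]);s=(ux+[0,0,1])/2**.5
    C=np.array([x,y,z]); return [C+s*120-uy*95,C-s*120-uy*95,C-s*120+uy*95,C+s*120+uy*95]
img=[top,right,bot,left]
f=lambda p:np.ravel([np.array(proj("side",P))-i for P,i in zip(pts(p),img)])
best=min((least_squares(f,[500,100,100,t]) for t in(0,.8,-.8)),key=lambda r:r.cost)
print("face centre",best.x[:3],"yaw",np.degrees(best.x[3]),"res",best.fun.round(1))
print("scene pred",[np.round(proj("scene",P)).tolist() for P in pts(best.x)])
v=cv2.resize(im[185:290,190:290],None,fx=6,fy=5.7,interpolation=3)[:600]
w=cv2.resize(a["scene"][140:230,255:345],(300,300),interpolation=3); cv2.imwrite("pics/crop.png",v);cv2.imwrite("pics/crop2.png",w)
E
```

```text
scene griddle ((531.9378051757812, -223.900146484375), (265.45819091796875, 164.20745849609375), 13.620000839233398)
side griddle ((535.16748046875, -222.977783203125), (247.66917419433594, 172.2940673828125), 13.393760681152344)
quad [[269.0, 238.0], [251.0, 276.0], [206.0, 235.0], [228.0, 197.0]]
face centre [557.36716339 156.2653856   28.93380969] yaw 5.132348097843537 res [ 0.   0.2 -0.2 -0.3  0.   0.4  0.1 -0.3]
scene pred [[279.0, 213.0], [256.0, 209.0], [299.0, 192.0], [326.0, 193.0]]
```

View pics/crop.png

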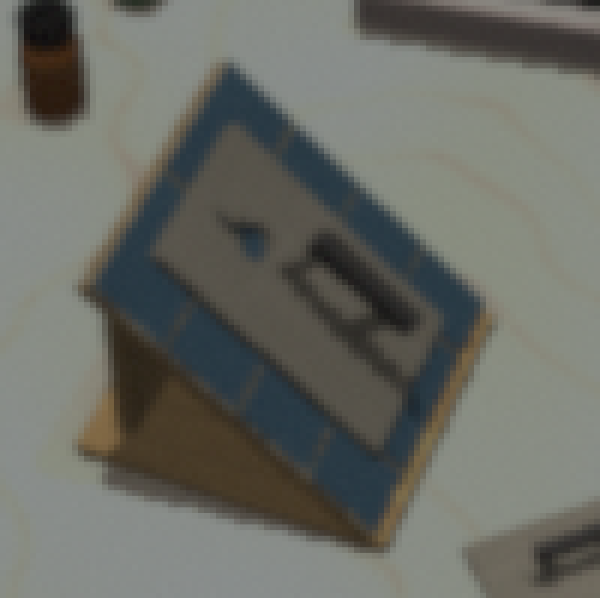

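The crop confirms the choice: the middle press hangs by its keyhole (crop (245,235)) with its handle at crop (360,285). The single-view depth is poor: the fit puts the face centre at z=29, where about 105 is expected. I'll use both views.

```bash
python3 - <<'E'
from h import *
from scipy.optimize import least_squares
a={n:cv2.imread(f"pics/{n}0.png") for n in("scene","side")}
sc=a["scene"]
# scene: far-right/top corner & near-left corner guesses refined by viewing; print crop
cv2.imwrite("pics/crop3.png",cv2.resize(sc[145:230,260:345],(595,595),interpolation=2))
img=np.array([[228,197],[269,238],[251,276],[206,235]])+[[0,-.5],[.5,0],[0,.5],[-.5,0]]
for L,W in((240,190),):
  for z in(95,105,115):
    def pts(p):
        x,y,t=p; ux=np.array([np.cos(t),np.sin(t),0]);uy=np.array([-np.sin(t),np.cos(t),0]);s=(ux+[0,0,1])/2**.5
        C=np.array([x,y,z]); return [C+s*L/2-uy*W/2,C-s*L/2-uy*W/2,C-s*L/2+uy*W/2,C+s*L/2+uy*W/2]
    r=least_squares(lambda p:np.ravel([np.array(proj("side",P))-i for P,i in zip(pts(p),img)]),[530,130,0])
    print(z,r.x[:2],np.degrees(r.x[2]),r.fun.round(1),[np.round(proj("scene",P)).tolist() for P in pts(r.x)])
E
```

```text
95 [533.15338908 198.79792973] 5.530913434892363 [-0.7 -1.4  0.8 -0.5  1.   1.7 -1.  -0.3] [[288.0, 192.0], [264.0, 191.0], [306.0, 173.0], [336.0, 172.0]]
105 [529.49471608 205.20135594] 5.6508973369404645 [-0.8 -1.7  1.  -0.5  1.2  2.  -1.2 -0.3] [[290.0, 188.0], [265.0, 188.0], [307.0, 170.0], [337.0, 168.0]]
115 [525.83611083 211.60281264] 5.7729434922322485 [-0.9 -2.1  1.2 -0.6  1.4  2.3 -1.5 -0.3] [[291.0, 185.0], [266.0, 185.0], [309.0, 168.0], [339.0, 165.0]]
```

View pics/crop3.png

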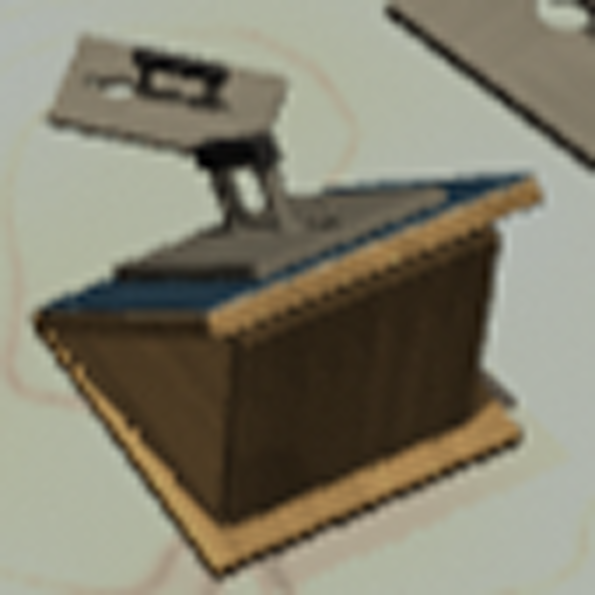

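```bash
python3 - <<'E'
from h import *
for q in((250.8,234.5),(249.5,234.5)): 
    print(tri("side",q,"scene",(293.9,166.7)))
t=np.radians(5.6);ux=np.array([np.cos(t),np.sin(t),0]);s=(ux+[0,0,1])/2**.5;n=(-ux+[0,0,1])/2**.5;uy=np.array([-ux[1],ux[0],0])
C=np.array([531.5,201.5,99]);G=tri("side",(250.8,234.5),"scene",(293.9,166.7))[0]-C
print("grip in face axes s,y,n:",G@s,G@uy,G@n)
print(proj("side",C+s*G@s+n*50))
E
python3 -m handwheel '[[1,[0,0,4],-3],[1,[0,0,4],-3],[1,[0,4,4],-3],[1,[1,4,3],-3],[1,[1.5,4,0],-3],[1,[1.5,4,0],-3],[1,[1.5,4,0],0],[1,[1.5,4,0],0]]'
```

```text
(array([489.27533101, 199.83009444, 131.71737101]), np.float64(2.556675260192613))
(array([491.78567939, 200.65911294, 132.56764866]), np.float64(1.5438303135686757))
grip in face axes s,y,n: -6.695403720182636 2.4584698735011545 52.96475353433982
(np.float64(250.65230240414118), np.float64(233.41860151478977))
clock: 0.77
eef_pos: [327.0, -375.3, 365.1]
tcp_rot: [[0.995, 0.097, -0.0], [0.097, -0.995, -0.0], [-0.0, 0.0, -1.0]]
contact_force: [1.7, -1.3, 0.7]
gripper_width: 0.998
gripper_force: 0.0
```

```bash
python3 -m handwheel '[[1,[1.2,4,0],0],[1,[1.2,4,0],0],[1,[1.2,4,0],0],[1,[1.2,4,0],0],[1,[1.2,4,0],0],[1,[1.2,4,0],0],[1,[1.2,4,0],0],[1,[1.2,4,0],0]]'; python3 -m handwheel '[[1,[0.8,4,0],0],[1,[0.8,4,0],0],[1,[0.8,4,0],0],[1,[0.8,4,0],0],[1,[0.8,4,0],0],[1,[0.8,3,0],0],[1,[0,0,0],0],[1,[0,0,0],0]]'
python3 - <<'E'
from h import *
s=manip.state();print(s["eef_pos"],s["tcp_rot"][0],s["joint_vel"]);im=manip.grab_frame("wrist");cv2.imwrite("pics/w0.png",im);print(cal("wrist"))
E
```

```text
clock: 1.43
eef_pos: [422.5, -56.1, 365.2]
tcp_rot: [[0.995, 0.097, 0.0], [0.097, -0.995, -0.001], [-0.0, 0.001, -1.0]]
contact_force: [0.5, -0.1, -0.1]
gripper_width: 1.0
gripper_force: 0.0
clock: 2.1
eef_pos: [469.8, 174.2, 364.8]
tcp_rot: [[0.995, 0.103, -0.002], [0.103, -0.995, 0.002], [-0.002, -0.002, -1.0]]
contact_force: [1.0, -0.4, -0.0]
gripper_width: 1.002
gripper_force: 0.0
[469.82155808 174.23372384 364.76450797] [ 0.99466188  0.10317261 -0.00177497] [ 3.45966903 -1.73185576  2.39106876  1.16408225  0.12450455  0.39113659
  1.08501407]
{'fx': 281.75148045624115, 'fy': 281.75148045624115, 'cx': 255.76295653170536, 'cy': 192.10534653699065, 'hand_eye': array([[ 2.83737512e-04, -9.60849677e-01, -2.77070060e-01,
         7.00202336e+01],
       [ 9.99999794e-01,  1.12919153e-04,  6.32472242e-04,
        -1.77752442e-01],
       [-5.76424233e-04, -2.77070182e-01,  9.60849510e-01,
        -1.42434349e+02],
       [ 0.00000000e+00,  0.00000000e+00,  0.00000000e+00,
         1.00000000e+00]])}
```

View pics/w0.png

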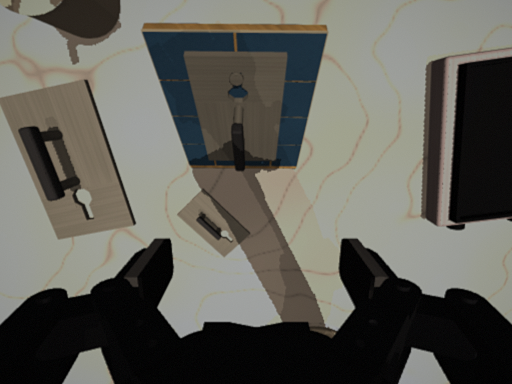

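The wrist view shows the press on the stand with its bar spanning about (238,123) to (240,170) and the screw head at (236,78). The face's top edge runs from (144,30) to (327,30) and the bottom edge from (189,166) to (298,166).

```bash
cat >> h.py <<'E'
def wray(s,u,v):
    c=cal("wrist");H=np.array(c["hand_eye"]);R=np.array(s["tcp_rot"]);d=R@H[:3,:3]@np.array([(u-c["cx"])/c["fx"],(v-c["cy"])/c["fy"],1]);return np.array(s["eef_pos"])+R@H[:3,3],d
def won(s,u,v,z):
    o,d=wray(s,u,v);return o+d*(z-o[2])/d[2]
E
python3 - <<'E'
from h import *
s=dict(eef_pos=[469.82,174.23,364.76],tcp_rot=[[.995,.103,-.002],[.103,-.995,.002],[-.002,-.002,-1]])
tl,tr=won(s,144,30,184),won(s,327,30,184);bl,br=won(s,189,166,14),won(s,298,166,14)
print(tl,tr,np.linalg.norm(tl-tr),bl,br,np.linalg.norm(bl-br)); e=tl-tr;print("yaw",np.degrees(np.arctan2(-e[0],e[1])))
print("bar ends",won(s,238,124,162),won(s,240,170,102)); print("screw",won(s,236,78,99+.707*80+16*.707))
im=cv2.imread("pics/w0.png");g=cv2.cvtColor(im,cv2.COLOR_BGR2GRAY)
for r in(130,140,150,160): 
    x=np.where(g[r,220:262]<45)[0]+220; print(r,x.min() if len(x) else 0,x.max() if len(x) else 0, won(s,x.mean(),r,140))
E
```

```text
[606.43621598 303.82415567 184.        ] [625.71061145 117.51500995 184.        ] 187.30349729576082 [432.98107053 290.24279627  14.        ] [453.01405493  97.77058413  14.        ] 193.51194513583883
yaw 5.906456212646638
bar ends [521.92956601 201.33455257 162.        ] [453.82356884 196.2791297  102.        ]
screw [572.14291686 207.61051426 166.872     ]
130 231 242 [513.17501617 203.87438896 140.        ]
140 231 243 [500.67894984 202.17151828 140.        ]
150 221 244 [487.26312378 206.90441711 140.        ]
160 220 261 [475.27851823 195.39697113 140.        ]
```

```bash
python3 -m handwheel '[[1,[0.9,1.3,-3.5],0],[1,[1,1.3,-3.5],0],[1,[0,0,-4],0],[1,[0,0,-4],0],[1,[0,0,-3],0],[1,[0,0,-2],0],[1,[0,0,0],0],[1,[0,0,0],0]]'
python3 - <<'E'
from h import *
s=manip.state();print(s["eef_pos"],s["tcp_rot"][0]);im=manip.grab_frame("wrist");cv2.imwrite("pics/w1.png",im)
E
```

```text
clock: 2.82
eef_pos: [489.4, 195.6, 164.8]
tcp_rot: [[0.995, 0.095, -0.002], [0.095, -0.995, -0.002], [-0.002, 0.001, -1.0]]
contact_force: [-0.8, 0.6, 1.1]
gripper_width: 0.999
gripper_force: 0.0
[489.44253864 195.56822716 164.83461732] [ 0.99547619  0.09499117 -0.00196003]
```

View pics/w1.png

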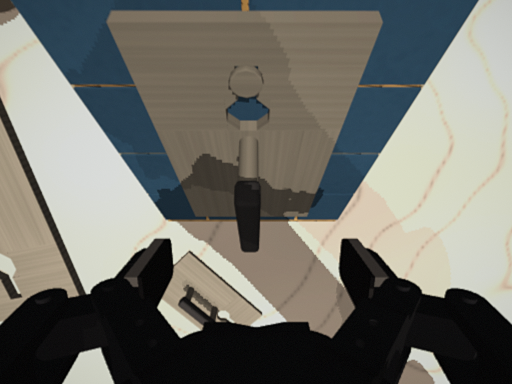

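The closer wrist view shows the bar from (247,181) to (249,250) and the screw head at (245,82).

```bash
python3 - <<'E'
from h import *
s=dict(eef_pos=[489.44,195.57,164.83],tcp_rot=[[.9955,.095,-.002],[.095,-.9955,-.002],[-.002,.001,-1]])
for z in (156,162,168): print(won(s,247,180,z),won(s,249,250,z-60),won(s,245.5,82,z+10))
E
```

```text
[522.17595644 203.61376373 156.        ] [448.0279535  197.15449537  96.        ] [571.60907173 208.34240804 166.        ]
[523.65429972 203.57679797 162.        ] [451.19339066 197.31160225 102.        ] [571.09049325 208.101782   172.        ]
[525.132643   203.53983221 168.        ] [454.35882782 197.46870914 108.        ] [570.57191477 207.86115596 178.        ]
```

```bash
python3 -m handwheel '[[1,[-0.1,0.5,0],0],[1,[0,0,-2],0],[1,[0,0,-2],0],[1,[0,0,-1.2],0],[1,[0,0,0],0],[1,[0,0,0],0]]'
python3 -m handwheel '[[-1,[0,0,0],0],[-1,[0,0,0],0],[-1,[0,0,0],0],[-1,[0,0,0],0],[-1,[0,0,0],0],[-1,[0,0,0],0],[-1,[0,0,0],0],[-1,[0,0,0],0]]'
```

```text
clock: 3.37
eef_pos: [488.9, 203.1, 114.0]
tcp_rot: [[0.995, 0.098, 0.0], [0.098, -0.995, 0.0], [0.0, -0.0, -1.0]]
contact_force: [0.9, 0.5, -0.3]
gripper_width: 0.997
gripper_force: 0.0
clock: 4.03
eef_pos: [488.8, 201.5, 113.6]
tcp_rot: [[0.995, 0.096, -0.0], [0.096, -0.995, -0.002], [-0.0, 0.002, -1.0]]
contact_force: [-2.1, -4.3, 6.3]
gripper_width: 0.156
gripper_force: 58.3
```

```bash
python3 -m handwheel '[[-1,[0.33,0.03,0.33],0],[-1,[0.33,0.03,0.33],0],[-1,[0.33,0.03,0.33],0],[-1,[0,0,0],0],[-1,[0,0,0],0]]'; python3 -m handwheel '[[-1,[0.33,0.04,0.33],0],[-1,[0.33,0.03,0.33],0],[-1,[0.33,0.03,0.33],0],[-1,[0,0,0],0],[-1,[0,0,0],0]]'
python3 - <<'E'
from h import *
s=manip.state();print(s["eef_pos"],s["contact_force"],s["torque"]);im=manip.grab_frame("wrist");cv2.imwrite("pics/w2.png",cv2.resize(im[0:260,150:360],(630,600),interpolation=2))
E
```

```text
clock: 4.45
eef_pos: [497.0, 202.7, 122.2]
tcp_rot: [[0.995, 0.097, -0.004], [0.097, -0.995, -0.002], [-0.004, 0.002, -1.0]]
contact_force: [-5.2, -2.9, -4.3]
gripper_width: 0.156
gripper_force: 58.5
clock: 4.87
eef_pos: [507.3, 204.5, 132.4]
tcp_rot: [[0.995, 0.098, -0.002], [0.098, -0.995, -0.001], [-0.003, 0.0, -1.0]]
contact_force: [-4.9, -1.6, -4.7]
gripper_width: 0.155
gripper_force: 58.9
[507.32445236 204.48203669 132.39258172] [-4.92834107 -1.57249543 -4.70451277] [-0.26556323  0.80466549 -0.13212386]
```

View pics/w2.png

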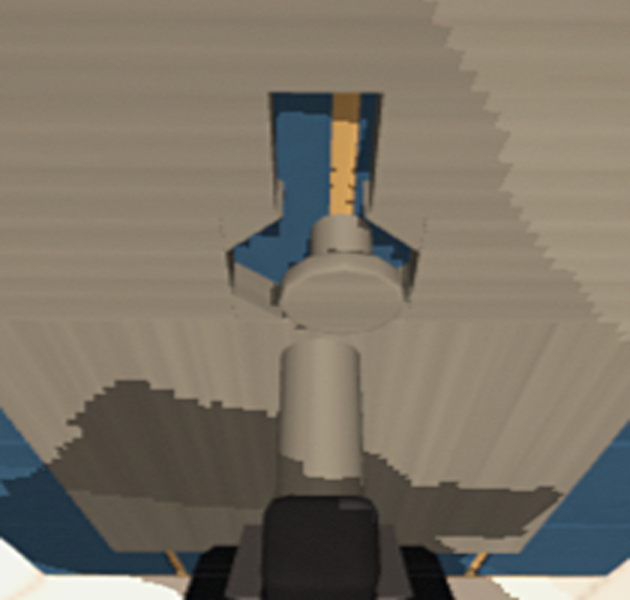

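The crop shows the shank near crop x=342 and the wide hole centred at about x=323, y=272, so the press sits about 2.4 mm too far left in the image (+y). I'll compute the exact offset on the two planes.

```bash
python3 - <<'E'
from h import *
st=manip.state();s=st
t=np.radians(5.6);ux=np.array([np.cos(t),np.sin(t),0]);S=(ux+[0,0,1])/2**.5;n=(-ux+[0,0,1])/2**.5;uy=np.array([-ux[1],ux[0],0])
# plane refs: grip currently at TCP+19 up, n=50 above face
G=np.array(st["eef_pos"])+[0,0,19]
def pl(u,v,h):
    o,d=wray(s,u,v);k=((G+n*(h-50)-o)@n)/(d@n);P=o+d*k-G;return P@S,P@uy
f=lambda x,y:(150+x/3,y*260/600)
print("head",pl(*f(343,295),16),"top/bot",pl(*f(343,255),16),pl(*f(343,333),16))
print("hole",pl(*f(323,272),8),"slot end",pl(*f(326,93),8),"hole L/R",pl(*f(228,272),8),pl(*f(418,272),8),"expected hole s=53,slotend 85")
E
```

```text
head (np.float64(56.56445021185242), np.float64(-3.0466464858775946)) top/bot (np.float64(65.33355202201231), np.float64(-2.803504449181431)) (np.float64(46.84362335897969), np.float64(-3.316177127731922))
hole (np.float64(53.34843393994823), np.float64(-0.6185500655981322)) slot end (np.float64(85.52914081520996), np.float64(-0.6892472089079096)) hole L/R (np.float64(53.34057673325246), np.float64(11.909513663803905)) (np.float64(53.356292177149015), np.float64(-13.148256902229384)) expected hole s=53,slotend 85
```

```bash
python3 -m handwheel '[[-1,[0.22,0.02,0.22],0],[-1,[0.02,-0.12,0],0],[-1,[0.02,-0.12,0],0],[-1,[0,0,0],0],[-1,[0,0,0],0]]'
python3 - <<'E'
from h import *
s=manip.state();print(s["eef_pos"],s["contact_force"],s["torque"])
E
python3 -m handwheel '[[-1,[-0.2,-0.02,0.2],0],[-1,[-0.2,-0.02,0.2],0],[-1,[-0.2,-0.02,0.2],0],[-1,[0,0,0],0]]'
```

```text
clock: 5.33
eef_pos: [509.9, 203.6, 135.0]
tcp_rot: [[0.995, 0.099, -0.002], [0.099, -0.995, 0.001], [-0.001, -0.001, -1.0]]
contact_force: [-5.3, 1.8, -5.9]
gripper_width: 0.154
gripper_force: 58.9
[509.87517584 203.62903601 134.95047887] [-5.30676055  1.80837316 -5.91881494] [ 0.22022652  0.958398   -0.08343833]
clock: 5.67
eef_pos: [505.2, 201.8, 141.7]
tcp_rot: [[0.995, 0.097, 0.001], [0.097, -0.995, -0.0], [0.001, 0.0, -1.0]]
contact_force: [-0.5, 0.2, -8.0]
gripper_width: 0.153
gripper_force: 58.5
```

```bash
python3 -m handwheel '[[-1,[-0.3,-0.03,0.3],0],[-1,[-0.5,-0.05,0.5],0],[-1,[-0.7,-0.07,0.7],0],[-1,[-0.7,-0.07,0.7],0],[-1,[-0.7,-0.07,0.7],0],[-1,[-0.5,-0.1,1],0],[-1,[0,0,2],0],[-1,[0,0,2],0]]'
python3 -m handwheel '[[-1,[0,0,2.5],0],[-1,[0,0,2.5],0],[-1,[0,0,2],0],[-1,[0,-1,0.5],0],[-1,[0,-1,0],0],[-1,[0,-0.5,0],0],[-1,[0,0,0],0]]'
python3 - <<'E'
from h import *
s=manip.state();print(s["torque"])
for n in("side","wrist"): cv2.imwrite(f"pics/{n}3.png",manip.grab_frame(n))
a=cv2.imread("pics/side3.png")[130:280,200:330];b=cv2.imread("pics/wrist3.png")
cv2.imwrite("pics/c3.png",np.hstack([cv2.resize(a,(400,461),interpolation=2),cv2.resize(b,(400,300))[:461] if 0 else cv2.copyMakeBorder(cv2.resize(b,(400,300)),0,161,0,0,0)]))
E
```

```text
clock: 6.33
eef_pos: [469.6, 197.7, 221.2]
tcp_rot: [[0.995, 0.099, -0.001], [0.099, -0.995, -0.001], [-0.001, 0.001, -1.0]]
contact_force: [1.2, 0.7, -6.9]
gripper_width: 0.157
gripper_force: 58.9
clock: 6.92
eef_pos: [470.7, 171.3, 295.5]
tcp_rot: [[0.995, 0.096, 0.0], [0.096, -0.995, -0.002], [0.0, 0.002, -1.0]]
contact_force: [-0.2, 0.3, -9.2]
gripper_width: 0.151
gripper_force: 58.9
[-0.07009211  0.24923022 -0.00562829]
```

View pics/c3.png

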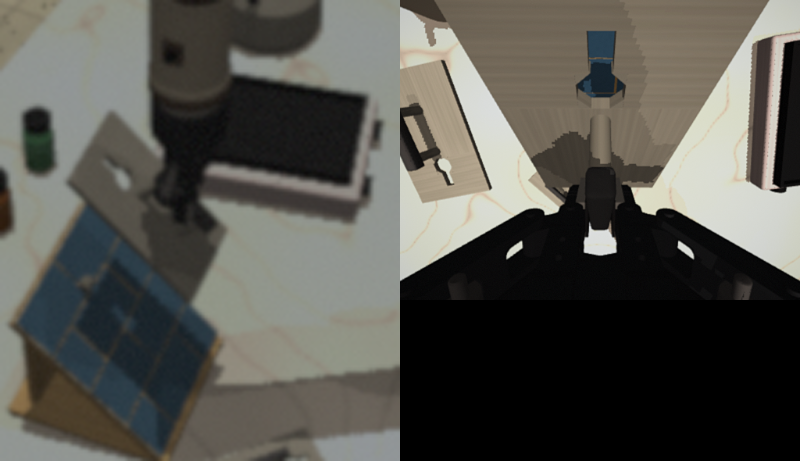

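The press is off the screw and hangs freely, still tilted at 45° in the grip. The tool can't tilt, so I'll touch its lower edge down near the low end of the griddle. Dragging in +x while lowering will then roll it flat.

```bash
python3 -m handwheel '[[-1,[0,-1.5,0],1],[-1,[0,-3,0],1],[-1,[-0.1,-3.5,0],1],[-1,[-0.1,-3.5,0],1],[-1,[-0.1,-3.5,0],1],[-1,[-0.1,-3.5,0],1],[-1,[-0.1,-3.5,0],1],[-1,[-0.2,-3.5,0],0.9]]'
python3 -m handwheel '[[-1,[-0.1,-3.5,0],0],[-1,[-0.1,-3.5,0],0],[-1,[-0.1,-3.5,-1],0],[-1,[-0.1,-2.5,-2],0],[-1,[-0.2,-1,-3],0],[-1,[0,0,-2],0],[-1,[0,0,-1],0],[-1,[0,0,0],0]]'
python3 - <<'E'
from h import *
st=manip.state();print(st["eef_pos"],np.degrees(np.arctan2(st["tcp_rot"][1][0],st["tcp_rot"][0][0])),st["contact_force"])
im=manip.grab_frame("side");cv2.imwrite("pics/s4.png",im)
im=manip.grab_frame("wrist");cv2.imwrite("pics/w4.png",im)
im2=manip.grab_frame("scene");cv2.imwrite("pics/sc4.png",im2)
cv2.imwrite("pics/c4.png",np.hstack([cv2.resize(im,(400,300)),cv2.resize(im2[150:285,110:290],(400,300))]))
E
```

```text
clock: 7.68
eef_pos: [464.0, -82.6, 295.4]
tcp_rot: [[0.972, 0.236, 0.001], [0.236, -0.972, -0.0], [0.0, 0.0, -1.0]]
contact_force: [1.4, -1.3, -8.7]
gripper_width: 0.15
gripper_force: 59.1
clock: 8.35
eef_pos: [456.6, -220.2, 202.8]
tcp_rot: [[0.972, 0.235, -0.004], [0.235, -0.972, 0.004], [-0.003, -0.005, -1.0]]
contact_force: [-0.6, 1.3, -8.2]
gripper_width: 0.151
gripper_force: 59.2
[ 456.63384843 -220.15242115  202.82715813] 13.579265117325873 [-0.57540607  1.25729814 -8.19993879]
```

View pics/c4.png

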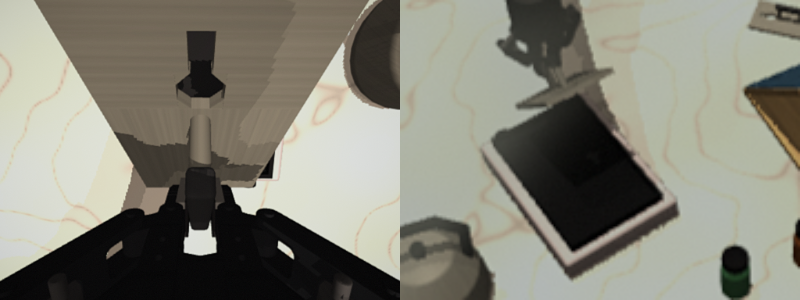

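The press still hangs at 45°, with its length lined up with the griddle and the kettle clear of it. Next I lower it to the low edge's touchdown point.

```bash
python3 -m handwheel '[[-1,[0,-1.1,-1],0],[-1,[0.1,-1.1,-1.5],0],[-1,[0,0,-1.5],0],[-1,[0,0,-1.5],0],[-1,[0,0,-0.7],0],[-1,[0,0,0],0],[-1,[0,0,0],0]]'
python3 -m handwheel '[[-1,[0,0,-0.3],0],[-1,[0,0,-0.3],0],[-1,[0,0,-0.3],0],[-1,[0,0,-0.3],0],[-1,[0,0,0],0]]'
```

```text
clock: 9.08
eef_pos: [459.7, -244.0, 143.9]
tcp_rot: [[0.972, 0.234, 0.001], [0.234, -0.972, -0.0], [0.001, 0.0, -1.0]]
contact_force: [0.1, -0.3, -8.0]
gripper_width: 0.155
gripper_force: 59.3
clock: 9.5
eef_pos: [458.6, -243.9, 130.8]
tcp_rot: [[0.972, 0.233, -0.001], [0.233, -0.972, 0.0], [-0.001, -0.0, -1.0]]
contact_force: [0.6, 0.0, -8.2]
gripper_width: 0.151
gripper_force: 59.2
```

```bash
python3 -m handwheel '[[-1,[0,0,-0.2],0],[-1,[0,0,-0.1],0],[-1,[0,0,0],0]]';python3 -m handwheel '[[-1,[0,0,-0.2],0],[-1,[0,0,-0.1],0],[-1,[0,0,0],0]]'
```

```text
clock: 9.75
eef_pos: [458.9, -243.9, 128.1]
tcp_rot: [[0.972, 0.233, -0.0], [0.233, -0.972, 0.0], [-0.0, -0.0, -1.0]]
contact_force: [1.1, 0.1, -8.6]
gripper_width: 0.158
gripper_force: 59.3
clock: 10.0
eef_pos: [459.2, -243.9, 125.2]
tcp_rot: [[0.972, 0.233, 0.0], [0.233, -0.972, 0.0], [0.0, 0.0, -1.0]]
contact_force: [0.1, 0.3, -7.4]
gripper_width: 0.154
gripper_force: 59.3
```

```bash
python3 -m handwheel '[[-1,[0,0,-0.2],0],[-1,[0,0,0],0]]';python3 -m handwheel '[[-1,[0,0,-0.2],0],[-1,[0,0,0],0]]'|grep -E "eef|cont"
```

```text
clock: 10.17
eef_pos: [460.7, -243.4, 124.4]
tcp_rot: [[0.972, 0.234, 0.002], [0.234, -0.972, -0.0], [0.002, 0.001, -1.0]]
contact_force: [0.4, 3.2, 2.3]
gripper_width: 0.153
gripper_force: 60.7
eef_pos: [462.5, -243.0, 123.6]
contact_force: [1.1, 4.5, 10.0]
```

Contact is at TCP z≈124 with about 18 N. Now I roll it flat along the arc.

```bash
python3 -m handwheel '[[-1,[0.5,0.12,-0.1],0],[-1,[0.5,0.12,-0.2],0],[-1,[0.5,0.12,-0.2],0],[-1,[0,0,0],0]]'|grep -E "eef|cont"
python3 -m handwheel '[[-1,[0.48,0.12,-0.28],0],[-1,[0.48,0.12,-0.28],0],[-1,[0.48,0.12,-0.28],0],[-1,[0,0,0],0]]'|grep -E "eef|cont"
```

```text
eef_pos: [476.8, -239.5, 117.5]
contact_force: [3.2, 4.5, 7.3]
eef_pos: [490.6, -236.3, 108.4]
contact_force: [5.0, 4.1, 5.3]
```

```bash
python3 -m handwheel '[[-1,[0.43,0.1,-0.37],0],[-1,[0.43,0.1,-0.37],0],[-1,[0.43,0.1,-0.37],0],[-1,[0,0,0],0]]'|grep -E "eef|cont"
python3 - <<'E'
from h import *
a=manip.grab_frame("side");b=manip.grab_frame("scene")
cv2.imwrite("pics/c5.png",np.hstack([cv2.resize(a[125:210,230:345],(400,300),interpolation=2),cv2.resize(b[160:280,120:280],(400,300),interpolation=2)]))
E
```

```text
eef_pos: [502.9, -233.3, 96.7]
contact_force: [4.8, 3.8, 2.4]
```

View pics/c5.png

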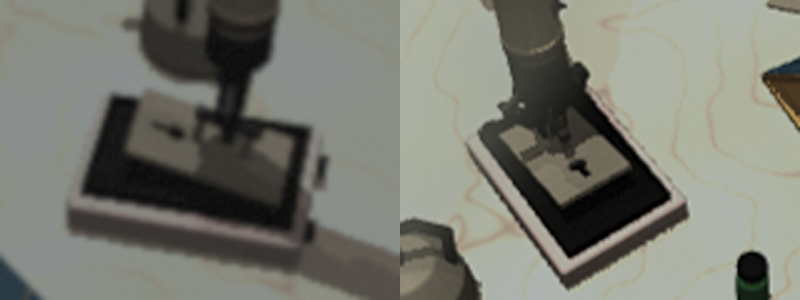

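Contact sheet: the plate is now tilted only about 15°, inside the rim with the low end near the rim. I'll continue, shifting slightly in +y.

```bash
python3 -m handwheel '[[-1,[0.4,0.2,-0.4],0],[-1,[0.35,0.25,-0.4],0],[-1,[0.35,0.2,-0.4],0],[-1,[0,0,0],0]]'|grep -E "eef|cont"
python3 -m handwheel '[[-1,[0.25,0.1,-0.15],0],[-1,[0.2,0.05,-0.15],0],[-1,[0,0,0],0]]'|grep -E "eef|cont"
```

```text
eef_pos: [511.9, -228.1, 83.4]
contact_force: [2.7, -3.1, -2.5]
eef_pos: [515.1, -225.6, 80.4]
contact_force: [-1.5, -1.8, -4.5]
```

```bash
python3 -m handwheel '[[-1,[0.15,0.03,-0.15],0],[-1,[0.1,0,-0.1],0],[-1,[0,0,0],0]]'|grep -E "eef|cont"
python3 -m handwheel '[[-1,[0.05,0,-0.15],0],[-1,[0.0,0,0],0],[-1,[0,0,0],0]]'|grep -E "eef|cont"
python3 - <<'E'
from h import *
st=manip.state();print(st["torque"]);a={}
for n in("side","scene"): a[n]=manip.grab_frame(n);cv2.imwrite(f"pics/{n}6.png",a[n])
# plate mask on griddle: brighter than cooking plate, inside griddle quad
t=np.radians(13.5);ux=np.array([np.cos(t),np.sin(t),0]);uy=np.array([-ux[1],ux[0],0]);C=np.array([533.5,-223.5,52])
for n in a:
    q=np.array([proj(n,C+x*ux+y*uy) for x,y in((-116,-71),(116,-71),(116,71),(-116,71))],np.int32)
    m=np.zeros(a[n].shape[:2],np.uint8);cv2.fillPoly(m,[q],1);g=cv2.cvtColor(a[n],cv2.COLOR_BGR2GRAY)
    c=[k for k in cv2.findContours(((g>50)&(m>0)).astype(np.uint8),0,1)[0] if cv2.contourArea(k)>60]
    P=np.array([onz(n,u,v,60)[:2] for k in c for u,v in k[:,0]],np.float32);r=cv2.minAreaRect(P)
    d=np.array([*r[0],52])-C;print(n,r,"off",d@ux,d@uy)
E
```

```text
eef_pos: [516.3, -225.3, 79.6]
contact_force: [-12.4, -0.8, 10.3]
eef_pos: [516.3, -225.4, 79.5]
contact_force: [-17.1, 0.8, 25.9]
[0.18664839 3.91723365 0.10378833]
side ((527.3971557617188, -221.21160888671875), (195.17811584472656, 118.39242553710938), 13.782787322998047) off -5.400007870092397 3.6498433784215214
scene ((523.8445434570312, -235.16152954101562), (213.81283569335938, 123.55255126953125), 16.241798400878906) off -12.11100551690853 -9.085298985644293
```

The force rises at the height expected for a flat plate (z 79.5), and the measured position is inside the rim. Release now.

```bash
python3 -m handwheel '[[-1,[-0.1,0,0.1],0],[-0.4,[0,0,0],0],[-0.2,[0,0,0],0],[0.2,[0,0,0],0],[0.6,[0,0,0],0],[0.6,[0,0,0],0],[0.6,[0,0,0],0],[0.6,[0,0,0],0]]'
python3 -m handwheel '[[0.6,[0,0,1],0],[0.6,[0,0,2],0],[0.6,[0,0,3],0],[0.6,[0,0,4],0],[0.6,[0,0,4],0],[0.6,[0,0,4],0],[0.6,[-3,0,2],0],[0.6,[-3,0,0],0]]'
python3 -m handwheel '[[0.6,[-3,0,0],0],[0.6,[-3,0,0],0],[0.6,[-2,0,0],0],[0.6,[0,0,0],0],[0.6,[0,0,0],0],[0.6,[0,0,0],0]]'
python3 - <<'E'
from h import *
a={}
for n in("side","scene","wrist"): a[n]=manip.grab_frame(n);cv2.imwrite(f"pics/{n}7.png",a[n])
t=np.radians(13.5);ux=np.array([np.cos(t),np.sin(t),0]);uy=np.array([-ux[1],ux[0],0]);C=np.array([533.5,-223.5,52]);Q={}
for n in("side","scene"):
    q=np.array([proj(n,C+x*ux+y*uy) for x,y in((-114,-70),(114,-70),(114,70),(-114,70))],np.int32)
    m=np.zeros(a[n].shape[:2],np.uint8);cv2.fillPoly(m,[q],1);g=cv2.cvtColor(a[n],cv2.COLOR_BGR2GRAY)
    k=cv2.morphologyEx(((g>50)&(m>0)).astype(np.uint8),cv2.MORPH_CLOSE,np.ones((7,7)))
    k=max(cv2.findContours(k,0,1)[0],key=cv2.contourArea)
    P=np.array([onz(n,u,v,60)[:2] for u,v in k[:,0]],np.float32);r=cv2.minAreaRect(P)
    d=np.array([*r[0],52])-C;print(n,r,"off",d@ux,d@uy)
    p=cv2.approxPolyN(cv2.convexHull(k),4)[0].reshape(-1,2).astype(float)
    W=np.array([onz(n,u,v,60)-C for u,v in p]);Q[n]={(bool(w@ux>0),bool(w@uy>0)):pp for w,pp in zip(W,p)}
for c in Q["side"]:
    if c in Q["scene"]: print(c,tri("side",Q["side"][c],"scene",Q["scene"][c]))
E
```

```text
clock: 13.28
eef_pos: [519.1, -225.3, 78.7]
tcp_rot: [[0.972, 0.233, 0.0], [0.233, -0.972, 0.0], [0.0, -0.0, -1.0]]
contact_force: [-0.0, -0.3, 0.0]
gripper_width: 0.801
gripper_force: 0.0
clock: 13.95
eef_pos: [462.8, -224.9, 284.5]
tcp_rot: [[0.972, 0.236, 0.009], [0.236, -0.972, -0.004], [0.008, 0.006, -1.0]]
contact_force: [-0.1, 0.0, 0.5]
gripper_width: 0.799
gripper_force: 0.0
clock: 14.45
eef_pos: [379.7, -225.6, 279.6]
tcp_rot: [[0.972, 0.233, 0.001], [0.233, -0.972, -0.001], [0.001, 0.002, -1.0]]
contact_force: [1.0, 0.1, 0.4]
gripper_width: 0.798
gripper_force: 0.0
side ((527.6185302734375, -221.10494995117188), (195.39451599121094, 119.51090240478516), 13.416354179382324) off -5.159850919737137 3.7018764656523304
scene ((527.6341552734375, -234.15444946289062), (205.46389770507812, 128.75511169433594), 13.67249870300293) off -8.191002801381567 -8.990711919597398
(False, False) (array([ 444.97464077, -319.16470335,   51.633735  ]), np.float64(19.40598665303932))
(False, True) (array([ 417.55319566, -194.34937163,   60.63427782]), np.float64(11.543664377458912))
(True, True) (array([ 610.87008573, -146.98069972,   56.65671894]), np.float64(2.42329496610896))
(True, False) (array([ 635.86136074, -254.96626603,   62.90960994]), np.float64(0.7811227187981942))
```

```bash
python3 - <<'E'
from h import *
s=manip.state();im=manip.grab_frame("wrist");g=cv2.cvtColor(im,cv2.COLOR_BGR2GRAY)
t=np.radians(13.5);ux=np.array([np.cos(t),np.sin(t),0]);uy=np.array([-ux[1],ux[0],0]);C=np.array([533.5,-223.5,52])
# resample the picture along griddle lines at plate-top height
c=cal("wrist");H=np.array(c["hand_eye"]);R=np.array(s["tcp_rot"])
def pj(P):
    q=H[:3,:3].T@(R.T@(P-np.array(s["eef_pos"]))-H[:3,3]);return q[0]/q[2]*c["fx"]+c["cx"],q[1]/q[2]*c["fy"]+c["cy"]
def line(f,r):
    o=[]
    for k in r:
        u,v=map(round,pj(C+[0,0,8]+f(k)));o.append(int(g[v,u]) if 0<=u<512 and 0<=v<384 else -1)
    return o
print("across x=70",line(lambda k:70*ux+k*uy,range(-90,91,5)));print("across x=0",line(lambda k:0*ux+k*uy,range(-90,91,5)))
print("along y=35",line(lambda k:k*ux+35*uy,range(-135,136,5)));print("along y=-30",line(lambda k:k*ux-30*uy,range(-135,136,5)))
E
```

```text
across x=70 [-1, -1, -1, -1, -1, -1, -1, -1, -1, -1, -1, -1, -1, -1, -1, -1, -1, -1, -1, -1, -1, -1, -1, -1, -1, -1, -1, -1, -1, -1, -1, -1, -1, -1, -1, -1, -1]
across x=0 [132, 150, 57, 16, 6, 18, 19, 16, 122, 122, 124, 126, 120, 126, 128, 126, 35, 46, 47, 18, 53, 133, 129, 133, 131, 125, 125, 119, 115, 116, 20, 21, 21, 19, 21, 150, 147]
along y=35 [113, 160, 79, 14, 19, 21, 23, 98, 117, 118, 118, 119, 119, 120, 119, 120, 119, 118, 119, 119, 119, 118, 117, 117, 118, 116, 120, 125, 124, 124, 123, 124, 123, 119, 117, 120, -1, -1, -1, -1, -1, -1, -1, -1, -1, -1, -1, -1, -1, -1, -1, -1, -1, -1, -1]
along y=-30 [108, 160, 56, 14, 20, 21, 20, 103, 123, 122, 123, 123, 123, 123, 123, 123, 124, 124, 123, 124, 125, 125, 124, 123, 123, 123, 124, 120, 120, 119, 119, 115, 115, 113, 113, 114, -1, -1, -1, -1, -1, -1, -1, -1, -1, -1, -1, -1, -1, -1, -1, -1, -1, -1, -1]
```

The plate lies inside the rim. There are clear dark gaps on both long sides and at the low end, and the width and low-end position match a flat plate.

```bash
python3 -c "
from workcell import manip;print(manip.hand_in())"
```

```text
the job is handed in; nothing more can be done
None
```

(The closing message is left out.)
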